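# Let off a hand-brake lever on the bench

## Robot

A 7-joint arm with a two-finger parallel gripper is mounted at the origin on the work surface. World frame = base frame: x ahead of the robot, y to its left, z up, the work surface at z = 0. Lengths are in m, angles in degrees, forces in N, time in s.
With the tool pointing down it reaches from about 0.425 to 0.875 m from the base axis. Payload 4.7 kg.
Tool frame: the origin (TCP) lies midway between the tips of the shut fingers; the grasp point (between the pads) lies 19 mm behind it (env.grip_depth is the distance from the TCP to the grasp point, in m); z points along the fingers, y is the line along which they close (so a half turn about z gives the same grasp; the last joint's range is limited). The gripper opens to 87 mm and grips with 3 to 60 N. Pads are 19 mm wide; open, the fingers measure 117 mm over their backs; the gripper's body (75 mm by 190 mm) begins 51 mm behind the grasp point.
Start: joints at [77.24, 18.392, -4.016, 83.108, 1.295, 78.541, -3.26], TCP at [0.152, -0.632, 0.223] pointing down, gripper open.
Joint ranges: [-163.93, 163.93], [-17.29, 119.83], [-79.2, 71.16], [3.27, 140.29], [-89.18, 269.18], [5.43, 117.66], [-154.24, 154.24]. Speed limits (degrees/s): [147.25, 147.25, 180, 180, 180, 180, 180].

## Interface

Orientations are given as [roll, pitch, yaw] about the fixed x, y, z axes, in that order (R = Rz(yaw) Ry(pitch) Rx(roll)).
In Python, from cell import get_obs, optics, env, nets gives the robot as it stands.
- The arm moves only by the shell command python3 -m creep 'ROWS' [FORCE]. ROWS is JSON, a list of rows, each an object of numbers: "wx", "wy", "wz": the turn, a rotation vector about the tool's x, y, z in degrees; "tx", "ty", "tz": the shift along the tool's x, y, z in mm; "gripper": the opening, from -1 (shut) to 1 (fully open). A call has 1 to 5 rows; each row is the pose to reach, as a shift and turn from the pose commanded when the call began, along the tool's axes at that moment; what a row does not reach only later rows make up. A row lasts 1/12 s, in which the tool goes at most 41.7 mm and 7.16 degrees, less where a joint would pass 70% of its speed; a pose out of reach is approached as far as the arm can. A call with a gripper value outside its range is refused whole. The fingers move at their own pace and stop on an object; FORCE is the grip in N (left out, the last holds). Time passes only in rows, so rows that repeat a pose let the fingers close. It gives the time, the measured TCP pose, the force, the opening and the grip force at its end, in the units of the state.
- get_obs(): the state, without advancing time (a new reading comes with each control period).
- optics.read_camera(name): name is "scene" or "top" or "wrist"; returns (picture, depth): 400x640x3 uint8, red, green, blue; 400x640 float32, m along the optical axis (not along the pixel's ray), 0 where there is no reading.
- optics.camera_info(name): a dict with "fovy" (degrees; the focal length in pixels is half the picture's height over the tangent of half this angle, whatever the lens; pixels are square), "cx", "cy" (the principal point, pixels), "R" (3x3) and "t" (3): a world point X has camera coordinates R X + t; the wrist camera has in their place "tool_from_camera" (4x4, takes a point from camera to tool coordinates, whose origin is the TCP and whose axes are the flange's). Camera axes: x right, y down, z forward; pixel columns grow to the right and rows downward; lengths in m; the calibration is good to about 2 mm. The wrist camera is an equidistant fisheye: a pixel r from the principal point sees the ray r / f radians off the axis. A picture is of the moment at which its call begins: read the wrist's pose just before it. camera_info takes no time and is no camera call.
- env.sign_off(): hands the job in; it is judged then, once.
Trained networks look in the newest picture that a camera, given by its name, has taken for a name from the list of things; names that differ only in an ending like _2 or _b are one class to them, and where a whole thing is asked for, a point or a joint stands for the part that bears it (a point fixed in the world has none). Each returns a list of dicts, best first, with "confidence" (0 to 1); they miss things now and then, are a little off and sometimes report something else, mostly with a low value. They report only what shows in the picture. A call takes as long as a camera call.
- nets.look_for(query, camera): "point" ([x, y, z] in m, in world coordinates, good to about 4 mm: the middle of the surface that is visible of it).
- nets.place_of(query, camera): "point" ([x, y, z] in m, in world coordinates, good to about 4 mm: a listed point, or the origin of a listed thing).
The state is a dict: "time_s": time; "qpos": joint angles; "joint_velocities": joint speeds; "effort": joint torques, N m; "tool_pos": TCP position; "tool_rot": TCP orientation; "force": force on the tool from outside, world axes, zero at the start; "wrist_torque": the same for the moment, N m; "grip_width": finger opening in m; "grasp_force": force on a finger pad.
Only numpy, scipy, OpenCV 4.12 (cv2) and the standard library are available. Lean on these libraries where they do the work, as an engineer would, in place of code of your own. Each camera call takes 0.05 s, during which the arm holds its last target. There are 200 camera calls.

## Task

The rebuilt hand-brake lever bolted to the bench is pulled on and its ratchet holds it up. Let it off with a fingertip: press down the red thumb release on top of its grip to free the pawl, keep it pressed while you push the lever fully down onto its stop, then let go so that the release springs back and the lever stays down. Nothing needs to be gripped or lifted; leave the things lying around it where they are.

Things in the scene. Friction and masses are not known exactly. Their poses are not given: they have to be found in the camera images.
- brake_unit: Fixed lower part: blue plate 200 x 110 x 10 mm bolted to the bench, with an upright steel bracket and toothed sector (radius 51 mm). Origin on the bench right under the lever's pivot; x points level towards the grip's free end, y is the pivot's axis, z up. The plate spans x = -75 to 125 mm, y = +-55 mm. Its place and heading vary.
- lever_pivot (a point): The lever's pivot, 75 mm above the bench. Its axes turn with the lever: x along it to the free end, y the pivot's axis, z square to it, upwards; with the lever down they agree with brake_unit's. 'Lever (x, z)' below means mm from here in these axes; grip, release and pawl all lie at y = 0.
- lever (a joint): Angle of the black lever above level, rad: 0 = down on its stop; 0.42 to 0.76 at the start. Teeth every 0.105 rad (0.15 to 0.885) hold it from going down (it may sag up to one tooth first) unless the pawl is kept clear. Stiff pivot: it stays where left, and with the pawl clear needs a steady 8 to 11 N on the release, square to the lever, to go down.
- grip_end (a point): Centre of the free end of the black grip, at lever (303, 22). The grip is a round bar 27 to 33 mm thick from lever x = 168 to 303, its centre line at z = 22.
- release (a joint): Angle of the red thumb release, rad: 0 = sprung out, 0.2 = fully pressed. It lifts the pawl, which is clear of the teeth from about 0.12. At release_top it takes 2 N to start and 5 N fully down (8 mm of travel), more nearer its hinge. Let go, it springs back: to 0 with the lever down, else to 0 to 0.11 as the pawl rides on the teeth.
- release_top (a point): The spot to press: top of the red release, a paddle 62 x 20 x 8 mm hinged at its pivot-side end at lever (225, 34), far end standing up. This spot is 42 mm from the hinge, mid-width, and moves with it. The top face slopes up from the lever's x by 0.2 rad minus joint release; fully pressed it is parallel to the lever's x at lever z = 44.
- spray_can: Loose spray can, 58 mm across, 170 mm tall, standing; origin at the centre of its base. Leave it.
- grease_jar: Loose white grease jar with yellow lid, 72 mm across, 65 mm tall, standing; origin at the centre of its base. Leave it.
- spanner: Loose steel spanner, 190 mm long, about 20 mm high, lying along its x axis; origin at the middle of its length on the bench. Leave it.
- socket: Loose steel socket, 27 mm across, 36 mm tall, standing; origin at the centre of its base. Leave it.

How it is judged (in metres and radians):
On the way, in this order (a step that is already met when the one before it is completed fails the run):
1. the red release is pressed so that the pawl is clear of the teeth, with the lever still up (value of joint release above 0.15 rad and distance of grip_end from where it was at the start of the episode below 0.06 m), for 0.05 s.
2. the lever is pushed down onto its stop (value of joint lever below 0.03 rad), for 0.1 s.
At the end, for the whole second after the job is handed in: The lever lies at rest on its stop (within 0.03 rad of fully down) and the red release has sprung back (below 0.05 rad) (value of joint lever below 0.03 rad and value of joint release below 0.05 rad and velocity of joint lever between -0.05 and 0.05 rad/s); the robot touches nothing.
It fails at once if the lever is pulled further up (value of joint lever above 0.82 rad).
It fails at once if one of the loose things is moved by more than 30 mm or tipped over (distance of any of spray_can, grease_jar, spanner, socket from where it was at the start of the episode above 0.03 m or angle between any of spray_can, grease_jar, socket's own z axis and vertical above 0.5 rad).
It also fails if it takes over 38 s, if anything falls off the work surface, if the arm or the gripper's body presses on something with over 40 N, if the wrist force passes 120 N, or if a joint passes its speed limit or range.

## Working session

There is one attempt and no reset: what is moved stays moved. The work goes in short steps, Python scripts to look and compute and a shell command to move; the robot and the scene stay as the last step left them, time stands still between calls to the robot, and variables do not carry over. Pictures are saved under pics/ and viewed, at most 10 in all, crops included, and the job is handed in when it is done.

```bash
mkdir -p pics
cat > h.py <<'E'
import numpy as np,cv2
from cell import get_obs,optics,env,nets
def save(cam,name):
    p,d=optics.read_camera(cam); cv2.imwrite(f'pics/{name}.png',p[:,:,::-1]); return p,d
def world(cam,d,m):
    i=optics.camera_info(cam); f=200/np.tan(np.radians(i['fovy']/2))
    v,u=np.nonzero(m&(d>0)); z=d[v,u]
    P=np.c_[(u-i['cx'])/f*z,(v-i['cy'])/f*z,z]
    return (P-np.array(i['t']))@np.array(i['R'])
E
python3 - <<'E'
from h import *
np.set_printoptions(precision=4,suppress=True)
for c in('scene','top'):
    p,d=save(c,c+'1')
    for q in('brake_unit','lever_pivot','grip_end','release_top','spray_can','grease_jar','spanner','socket'):
        r=nets.place_of(q,c)
        print(c,q,[(np.round(x['point'],3).tolist(),round(x['confidence'],2)) for x in r[:2]])
    h=cv2.cvtColor(p,cv2.COLOR_RGB2HSV)
    m=((h[...,0]<6)|(h[...,0]>174))&(h[...,1]>150)&(h[...,2]>70)
    n,l,s,ce=cv2.connectedComponentsWithStats(m.astype(np.uint8))
    for k in range(1,n):
        if s[k,4]>15: W=world(c,d,l==k);print('red',s[k],ce[k],W.mean(0) if len(W) else'',W.min(0),W.max(0))
o=get_obs();print(o['time_s'],o['tool_pos'],o['tool_rot'])
cv2.imwrite('pics/both.png',cv2.resize(np.vstack([cv2.imread('pics/scene1.png'),cv2.imread('pics/top1.png')]),(480,600)))
E
```

```text
scene brake_unit [([0.504, 0.076, 0.001], 0.81)]
scene lever_pivot []
scene grip_end [([0.529, -0.13, 0.301], 0.92)]
scene release_top [([0.525, -0.085, 0.289], 0.73)]
scene spray_can [([0.636, 0.121, 0.006], 0.77)]
scene grease_jar [([0.66, -0.08, 0.002], 0.93)]
scene spanner []
scene socket [([0.456, 0.242, -0.004], 0.68), ([0.531, -0.132, 0.299], 0.6)]
red [27 19 29  9 48] [40.8125 23.3542] [ 0.0449 -1.3201 -0.0033] [-0.2658 -1.7116 -0.205 ] [ 0.179  -1.0632  0.083 ]
red [ 2 24 15  8 18] [ 8.7222 27.5556] [ 0.1462 -1.3643  0.0106] [-0.0875 -1.7016 -0.129 ] [ 0.2753 -1.1927  0.082 ]
red [  0  29  78  24 257] [39.8988 43.5486] [ 0.228  -1.096   0.0376] [ 0.1684 -1.2025 -0.001 ] [ 0.3338 -0.9545  0.0831]
red [230  75  25  29 221] [242.0317  88.8235] [ 0.5259 -0.0787  0.282 ] [ 0.1171 -0.3438 -0.001 ] [ 0.5388 -0.0578  0.3052]
top brake_unit [([0.501, 0.074, 0.002], 0.75)]
top lever_pivot [([0.503, 0.076, 0.078], 0.75)]
top grip_end [([0.505, 0.077, 0.076], 0.73), ([0.533, -0.128, 0.294], 0.65)]
top release_top [([0.527, -0.082, 0.292], 0.81), ([0.535, -0.129, 0.293], 0.63)]
top spray_can [([0.632, 0.119, -0.001], 0.92)]
top grease_jar [([0.663, -0.075, 0.001], 0.68)]
top spanner [([0.389, 0.071, 0.002], 0.62)]
top socket [([0.455, 0.239, 0.002], 0.57)]
red [427 227   3   9  24] [427.9583 231.125 ] [ 0.5286 -0.0965  0.3047] [ 0.5212 -0.0992  0.3013] [ 0.5363 -0.0942  0.3071]
0.9 [ 0.1525 -0.6319  0.2226] [179.9954   0.0035  13.569 ]
```

View pics/both.png

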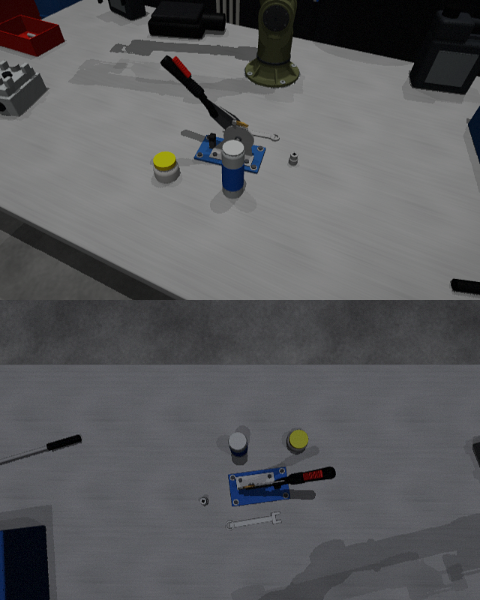

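The scene view (top half) shows the lever up, with the red release at about (180,67). The top view (bottom half) shows the lever heading towards −y. The jar and can stand on its +x side and the spanner on its −x side. The fitted lever radius is 304 mm as specified, its angle is about 0.75 rad and its heading about −82°.

```bash
python3 -m creep '[{"tx":26,"ty":-25,"tz":-18,"gripper":-1},{"tx":52,"ty":-50,"tz":-36,"gripper":-1},{"tx":78,"ty":-75,"tz":-54,"gripper":-1},{"tx":104,"ty":-100,"tz":-72,"gripper":-1},{"tx":130,"ty":-125,"tz":-90,"gripper":-1}]' 20
python3 -m creep '[{"tx":26,"ty":-25,"tz":-18},{"tx":52,"ty":-50,"tz":-36},{"tx":78,"ty":-75,"tz":-54},{"tx":104,"ty":-100,"tz":-72},{"tx":130,"ty":-125,"tz":-90}]'
python3 -m creep '[{"tx":26,"ty":-20,"tz":-7},{"tx":50,"ty":-40,"tz":-14},{"tx":70,"ty":-60,"tz":-20},{"tx":70,"ty":-60,"tz":-20},{"tx":70,"ty":-60,"tz":-20}]'
```

```text
validation failed for argument at $[0]...
validation failed for argument at $[0]...
validation failed for argument at $[0]...
```

The validator may want every key in each row, so I'll try one full row.

```bash
python3 -m creep '[{"wx":0,"wy":0,"wz":0,"tx":26,"ty":-25,"tz":-18,"gripper":-1},{"wx":0,"wy":0,"wz":0,"tx":52,"ty":-50,"tz":-36,"gripper":-1},{"wx":0,"wy":0,"wz":0,"tx":78,"ty":-75,"tz":-54,"gripper":-1},{"wx":0,"wy":0,"wz":0,"tx":104,"ty":-100,"tz":-72,"gripper":-1},{"wx":0,"wy":0,"wz":0,"tx":130,"ty":-125,"tz":-90,"gripper":-1}]' 20
```

```text
time_s: 1.32
tool_pos: [0.2502, -0.4783, 0.3135]
tool_rot: [180.0, 0.0, 13.6]
force: [0.3, -0.2, -0.7]
grip_width: 0.0612
grasp_force: 0.0
```

```bash
python3 -m creep '[{"wx":0,"wy":0,"wz":0,"tx":26,"ty":-25,"tz":-18,"gripper":-1},{"wx":0,"wy":0,"wz":0,"tx":52,"ty":-50,"tz":-36,"gripper":-1},{"wx":0,"wy":0,"wz":0,"tx":78,"ty":-75,"tz":-54,"gripper":-1},{"wx":0,"wy":0,"wz":0,"tx":104,"ty":-100,"tz":-72,"gripper":-1},{"wx":0,"wy":0,"wz":0,"tx":130,"ty":-125,"tz":-90,"gripper":-1}]'
python3 -m creep '[{"wx":0,"wy":0,"wz":0,"tx":26,"ty":-25,"tz":-7,"gripper":-1},{"wx":0,"wy":0,"wz":0,"tx":52,"ty":-45,"tz":-14,"gripper":-1},{"wx":0,"wy":0,"wz":0,"tx":70,"ty":-60,"tz":-20,"gripper":-1},{"wx":0,"wy":0,"wz":0,"tx":70,"ty":-60,"tz":-20,"gripper":-1}]'
python3 - <<'E'
from h import *
from scipy.spatial.transform import Rotation as R
o=get_obs(); p,d=save('wrist','w1'); print(o['tool_pos'],o['tool_rot'],o['qpos'])
for q in('lever_pivot','grip_end','release_top'):
    print(q,[(np.round(x['point'],3).tolist(),round(x['confidence'],2)) for x in nets.place_of(q,'wrist')[:2]])
E
```

```text
time_s: 1.73
tool_pos: [0.3472, -0.326, 0.4038]
tool_rot: [179.9, -0.0, 13.6]
force: [1.6, -1.2, 0.5]
grip_width: 0.0285
grasp_force: 0.0
time_s: 2.07
tool_pos: [0.4044, -0.2474, 0.4245]
tool_rot: [179.9, -0.2, 14.2]
force: [-0.1, 0.4, -0.1]
grip_width: 0.0036
grasp_force: 0.0
[ 0.40435509 -0.24742912  0.42452562] [179.91654218  -0.21264362  14.15724384] [ 55.22159696  -3.80579835 -24.932559    84.85738239  -1.71113272
  98.38068434 -45.76107137]
lever_pivot [([0.508, 0.077, 0.075], 0.77)]
grip_end [([0.534, -0.129, 0.297], 0.93)]
release_top [([0.528, -0.084, 0.294], 0.56)]
```

View pics/w1.png

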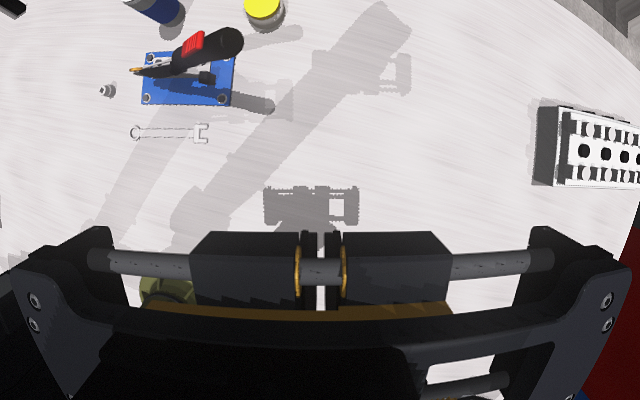

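The wrist view shows the red release at about (192,43) and the free end of the grip at about (235,40). The nets' points agree with the first fit. Next I'll work out the hover pose, square to the lever.

```bash
cat >> h.py <<'E'
from scipy.spatial.transform import Rotation as R
P0=np.array([.504,.076,.075]); hd=np.radians(-82.2); H=np.array([np.cos(hd),np.sin(hd),0])
def pose(a,x,z,da=0):
    u=np.cos(a)*H+np.array([0,0,np.sin(a)]); n=-np.sin(a)*H+np.array([0,0,np.cos(a)])
    b=a+da; U=np.cos(b)*H+np.array([0,0,np.sin(b)]); N=-np.sin(b)*H+np.array([0,0,np.cos(b)])
    return P0+(x*u+z*n)/1000, R.from_matrix(np.c_[np.cross(U,-N),U,-N])
def rel(p,r,p0=None,r0=None):
    o=get_obs()
    if p0 is None: p0,r0=o['tool_pos'],R.from_euler('xyz',o['tool_rot'],degrees=True)
    return np.round(1000*r0.inv().apply(p-np.array(p0)),1),np.round((r0.inv()*r).as_rotvec(degrees=True),1)
E
python3 - <<'E'
from h import *
g=np.array([.532,-.129,.297])-P0; print(np.arctan2(g[2],g@H)-np.arctan2(22,303),pose(.748,264,52))
print(*rel(*pose(.748,264,52+50)))
E
```

```text
0.7481018384517355 (array([ 0.52546428, -0.08069304,  0.29268458]), Rotation.from_matrix(array([[ 9.90747840e-01,  9.94863929e-02,  9.23102065e-02],
                            [ 1.35715572e-01, -7.26268380e-01, -6.73880941e-01],
                            [-1.38777878e-17,  6.80174020e-01, -7.33050682e-01]])))
[ 166.2 -173.5   92.7] [-42.8  -2.1   5.4]
```

```bash
python3 -m creep '[{"wx":-5,"wy":0,"wz":1,"tx":20,"ty":-30,"tz":0,"gripper":-1},{"wx":-11,"wy":0,"wz":2,"tx":40,"ty":-60,"tz":0,"gripper":-1},{"wx":-17,"wy":-1,"wz":3,"tx":62,"ty":-90,"tz":0,"gripper":-1},{"wx":-23,"wy":-1,"wz":4,"tx":86,"ty":-120,"tz":0,"gripper":-1},{"wx":-29,"wy":-1,"wz":4,"tx":110,"ty":-150,"tz":0,"gripper":-1}]'
python3 - <<'E'
from h import *
print(*rel(*pose(.748,264,52+50)))
E
```

```text
time_s: 2.68
tool_pos: [0.4723, -0.0812, 0.4238]
tool_rot: [150.6, -0.3, 9.3]
force: [2.1, -0.2, -0.6]
grip_width: 0.0004
grasp_force: 0.0
[ 53.  -69.1  69.7] [-13.4  -1.1   1. ]
```

```bash
python3 -m creep '[{"wx":-5,"wy":0,"wz":0,"tx":18,"ty":-23,"tz":20,"gripper":-1},{"wx":-9,"wy":-1,"wz":1,"tx":36,"ty":-46,"tz":40,"gripper":-1},{"wx":-13,"wy":-1,"wz":1,"tx":53,"ty":-69,"tz":65,"gripper":-1},{"wx":-13,"wy":-1,"wz":1,"tx":53,"ty":-69,"tz":69,"gripper":-1},{"wx":-13,"wy":-1,"wz":1,"tx":53,"ty":-69,"tz":69,"gripper":-1}]'
python3 - <<'E'
from h import *
o=get_obs(); print(*rel(*pose(.748,264,52+50)),o['qpos'])
p,d=save('wrist','w2'); c=p[:260]
cv2.imwrite('pics/w2c.png',c[:,:,::-1])
for q in('grip_end','release_top'):
  for cam in ('wrist','top'):
    if cam=='top' : optics.read_camera('top')
    print(q,cam,[(np.round(x['point'],3).tolist(),round(x['confidence'],2)) for x in nets.place_of(q,cam)[:2]])
E
```

```text
time_s: 3.1
tool_pos: [0.5194, -0.0475, 0.3215]
tool_rot: [138.4, 1.0, 8.2]
force: [-0.1, 0.1, 1.0]
grip_width: 0.0006
grasp_force: 0.0
[ 1.4  5.  -6.1] [-1.3  0.5  0.9] [  37.12412796   11.11409009  -68.02209327   98.34435559   47.60246697
   96.99756644 -116.066495  ]
grip_end wrist [([0.532, -0.124, 0.295], 0.67)]
grip_end top [([0.5, 0.073, 0.003], 0.54)]
release_top wrist [([0.526, -0.085, 0.29], 0.82)]
release_top top [([0.527, -0.082, 0.293], 0.55)]
```

View pics/w2c.png

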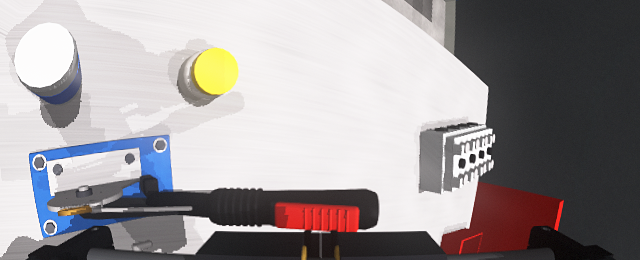

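The view down the fingers shows them in line with the red release at (318,217), mid-width, and the lever running along the tool's y. I'll close in to about 10 mm, then press square to the lever.

```bash
python3 -m creep '[{"wx":-1,"wy":0,"wz":1,"tx":1,"ty":4,"tz":10,"gripper":-1},{"wx":-1,"wy":0,"wz":1,"tx":1,"ty":4,"tz":22,"gripper":-1},{"wx":-1,"wy":0,"wz":1,"tx":1,"ty":4,"tz":32,"gripper":-1},{"wx":-1,"wy":0,"wz":1,"tx":1,"ty":4,"tz":32,"gripper":-1},{"wx":-1,"wy":0,"wz":1,"tx":1,"ty":4,"tz":32,"gripper":-1}]'
python3 - <<'E'
from h import *
o=get_obs(); print(*rel(*pose(.748,264,52)),o['qpos'])
E
```

```text
time_s: 3.87
tool_pos: [0.5239, -0.0715, 0.3069]
tool_rot: [137.0, -0.4, 7.3]
force: [0.1, 0.2, 0.2]
grip_width: 0.0005
grasp_force: 0.0
[ 0.3 -2.9 16.7] [ 0.2  0.1 -0.7] [  38.4637814    10.84772461  -67.0011253   100.73914703   49.31228834
   94.18347783 -117.51419871]
```

```bash
python3 -m creep '[{"wx":0,"wy":0,"wz":0,"tx":0,"ty":-2,"tz":8,"gripper":-1},{"wx":0,"wy":0,"wz":0,"tx":0,"ty":-2,"tz":13,"gripper":-1},{"wx":0,"wy":0,"wz":0,"tx":0,"ty":-2,"tz":18,"gripper":-1},{"wx":0,"wy":0,"wz":0,"tx":0,"ty":-2,"tz":22,"gripper":-1},{"wx":0,"wy":0,"wz":0,"tx":0,"ty":-2,"tz":22,"gripper":-1}]'
python3 - <<'E'
from h import *
o=get_obs(); print(*rel(*pose(.748,267,44)), R.from_euler('xyz',o['tool_rot'],degrees=True).inv().apply(o['force']))
E
```

```text
time_s: 4.28
tool_pos: [0.5265, -0.0841, 0.2902]
tool_rot: [137.0, -0.5, 7.3]
force: [-1.5, 2.6, 3.6]
grip_width: 0.0007
grasp_force: 2.1
[-0.5  2.1  3.8] [ 0.2 -0.  -0.7] [-1.15684184  0.43028566 -4.47295166]
```

Contact is clean at about 4.5 N, square to the lever. Now I'll press the last few millimetres and hold.

```bash
python3 -m creep '[{"wx":0,"wy":0,"wz":0,"tx":0,"ty":1,"tz":2,"gripper":-1},{"wx":0,"wy":0,"wz":0,"tx":0,"ty":1,"tz":4,"gripper":-1},{"wx":0,"wy":0,"wz":0,"tx":0,"ty":1,"tz":5,"gripper":-1},{"wx":0,"wy":0,"wz":0,"tx":0,"ty":1,"tz":5,"gripper":-1}]'
python3 - <<'E'
from h import *
o=get_obs(); r=R.from_euler('xyz',o['tool_rot'],degrees=True);print(*rel(*pose(.748,267,44)), r.inv().apply(o['force']))
for a in(.65,.55,.45): print(a,*rel(*pose(a,267,43)))
E
```

```text
time_s: 4.62
tool_pos: [0.5271, -0.0874, 0.288]
tool_rot: [136.9, -0.5, 7.4]
force: [-3.4, 4.1, 6.2]
grip_width: 0.0004
grasp_force: 3.5
[-0.7  1.1 -0.1] [ 0.2 -0.1 -0.7] [-2.80109131  0.96632208 -7.56810127]
0.65 [-0.7  4.  27.3] [ 5.8 -0.1 -0.7]
0.55 [-0.7  4.2 54.3] [11.5 -0.2 -0.7]
0.45 [-0.8  1.7 81.2] [17.3 -0.2 -0.6]
```

The release is down: 7.6 N against 5 N needed, and the TCP sits at the fully pressed height. Now I'll sweep down along the arc, turning with the lever.

```bash
python3 -m creep '[{"wx":1.4,"wy":0,"wz":0,"tx":0,"ty":1,"tz":8,"gripper":-1},{"wx":2.9,"wy":0,"wz":0,"tx":0,"ty":2,"tz":15,"gripper":-1},{"wx":4.3,"wy":0,"wz":0,"tx":0,"ty":2.6,"tz":21.5,"gripper":-1},{"wx":5.7,"wy":0,"wz":0,"tx":0,"ty":3,"tz":28,"gripper":-1},{"wx":7.2,"wy":0,"wz":0,"tx":0,"ty":3.4,"tz":35,"gripper":-1}]'
cat > s.py <<'E'
from h import *
o=get_obs(); r=R.from_euler('xyz',o['tool_rot'],degrees=True)
v=(o['tool_pos']-P0)*1000; a=np.arctan2(v[2],v@H)-np.arctan2(44,267)
print('angle',a,'rad',np.hypot(v[2],v@H),'vs 270.6; tool tilt',np.radians(180-o['tool_rot'][0]),'force',r.inv().apply(o['force']))
for b in(a,a-.125,0,-.02): print(b,*rel(*pose(b,267,44)))
print(o['qpos'])
E
python3 s.py
```

```text
time_s: 5.03
tool_pos: [0.5309, -0.1125, 0.2648]
tool_rot: [144.3, -0.6, 7.5]
force: [-2.2, 5.4, 7.2]
grip_width: 0.001
grasp_force: 4.5
angle 0.6205652630070306 rad 268.83760063801606 vs 270.6; tool tilt 0.6239149423931433 force [-1.39426357 -0.31882611 -9.15296064]
0.6205652630070306 [-1.1  1.8 -0.3] [ 0.2 -0.3 -0.6]
0.49556526300703063 [-1.2  5.  33.4] [ 7.4 -0.3 -0.6]
0 [ -2.1 -23.  163.1] [35.7 -0.4 -0.5]
-0.02 [ -2.1 -25.4 167.9] [36.9 -0.4 -0.5]
[  47.55790599    8.80204707  -66.15173443  103.17366775   43.4187298
   83.66678571 -110.67298004]
```

```bash
python3 -m creep '[{"wx":1.4,"wy":0,"wz":0,"tx":0,"ty":1.3,"tz":7,"gripper":-1},{"wx":2.9,"wy":0,"wz":0,"tx":0,"ty":2.4,"tz":14,"gripper":-1},{"wx":4.3,"wy":0,"wz":0,"tx":0,"ty":3.4,"tz":21,"gripper":-1},{"wx":5.7,"wy":0,"wz":0,"tx":0,"ty":4,"tz":27.5,"gripper":-1},{"wx":7.2,"wy":0,"wz":0,"tx":0,"ty":4.5,"tz":34,"gripper":-1}]'
python3 s.py
python3 -m creep '[{"wx":1.4,"wy":0,"wz":0,"tx":0,"ty":1.2,"tz":7,"gripper":-1},{"wx":2.9,"wy":0,"wz":0,"tx":0,"ty":2.1,"tz":14,"gripper":-1},{"wx":4.3,"wy":0,"wz":0,"tx":0,"ty":2.8,"tz":21,"gripper":-1},{"wx":5.7,"wy":0,"wz":0,"tx":0,"ty":3.2,"tz":27.5,"gripper":-1},{"wx":7.2,"wy":0,"wz":0,"tx":0,"ty":3.5,"tz":34,"gripper":-1}]'
python3 s.py
```

```text
time_s: 5.45
tool_pos: [0.5341, -0.1348, 0.239]
tool_rot: [151.6, -0.5, 7.5]
force: [-4.2, 7.4, 5.2]
grip_width: 0.0007
grasp_force: 4.0
angle 0.49295256572626966 rad 268.7560778447269 vs 270.6; tool tilt 0.49585388498196553 force [-3.18328199 -4.49122809 -8.33506628]
0.49295256572626966 [-1.2  1.8 -0.3] [ 0.2 -0.3 -0.5]
0.36795256572626966 [-1.3  5.1 33.3] [ 7.3 -0.4 -0.5]
0 [ -2.   -9.5 131.3] [28.4 -0.4 -0.4]
-0.02 [ -2.1 -11.3 136.4] [29.6 -0.5 -0.4]
[  53.87736025    8.50628906  -65.24664013  103.29564372   37.09076358
   77.67502047 -103.54058627]
time_s: 5.87
tool_pos: [0.5368, -0.1536, 0.2106]
tool_rot: [158.8, -0.5, 7.5]
force: [-2.8, 6.5, 6.1]
grip_width: 0.0008
grasp_force: 3.8
angle 0.36595057935163244 rad 268.6383208628256 vs 270.6; tool tilt 0.369506920444463 force [-1.88624445 -4.17018445 -8.21067511]
0.36595057935163244 [-1.3  1.9 -0.3] [ 0.2 -0.4 -0.5]
0.24095057935163244 [-1.5  5.2 33.3] [ 7.4 -0.4 -0.5]
0 [-2.  -0.3 98.1] [21.2 -0.5 -0.4]
-0.02 [ -2.   -1.5 103.4] [22.3 -0.5 -0.4]
[ 58.75796014  10.44470849 -64.30287363 103.08338366  31.98308167
  73.55426114 -97.26688366]
```

```bash
python3 -m creep '[{"wx":1.4,"wy":0,"wz":0,"tx":0,"ty":0.8,"tz":7,"gripper":-1},{"wx":2.9,"wy":0,"wz":0,"tx":0,"ty":1.6,"tz":14,"gripper":-1},{"wx":4.3,"wy":0,"wz":0,"tx":0,"ty":2.3,"tz":21,"gripper":-1},{"wx":5.7,"wy":0,"wz":0,"tx":0,"ty":2.7,"tz":27.5,"gripper":-1},{"wx":7.2,"wy":0,"wz":0,"tx":0,"ty":3,"tz":34,"gripper":-1}]'
python3 s.py
python3 -m creep '[{"wx":1.4,"wy":0,"wz":0,"tx":0,"ty":1,"tz":7,"gripper":-1},{"wx":2.9,"wy":0,"wz":0,"tx":0,"ty":1.9,"tz":14,"gripper":-1},{"wx":4.3,"wy":0,"wz":0,"tx":0,"ty":2.6,"tz":21,"gripper":-1},{"wx":5.7,"wy":0,"wz":0,"tx":0,"ty":3,"tz":27.5,"gripper":-1},{"wx":7.2,"wy":0,"wz":0,"tx":0,"ty":3.3,"tz":34,"gripper":-1}]'
python3 s.py
```

```text
time_s: 6.28
tool_pos: [0.539, -0.1689, 0.1803]
tool_rot: [166.0, -0.5, 7.5]
force: [-2.0, 6.3, 5.8]
grip_width: 0.0007
grasp_force: 3.8
angle 0.23909383145799604 rad 268.87732903691676 vs 270.6; tool tilt 0.24418484563941864 force [-1.15386113 -4.86627124 -7.23321365]
0.23909383145799604 [-1.5  1.7 -0.3] [ 0.3 -0.4 -0.5]
0.11409383145799604 [-1.7  4.9 33.4] [ 7.5 -0.5 -0.4]
0 [-1.9  4.2 64.2] [14.  -0.5 -0.4]
-0.02 [-2.   3.7 69.6] [15.1 -0.5 -0.4]
[ 62.53966853  14.19988626 -63.50532488 102.52911757  28.16406253
  70.8719906  -91.95668329]
time_s: 6.7
tool_pos: [0.5409, -0.1806, 0.1484]
tool_rot: [173.2, -0.5, 7.4]
force: [-2.0, 4.6, 6.8]
grip_width: 0.0005
grasp_force: 3.7
angle 0.11240555080616829 rad 269.42167725066884 vs 270.6; tool tilt 0.11871510581233549 force [-1.35963496 -3.94794129 -7.34898629]
0.11240555080616829 [-1.8  1.2 -0.2] [ 0.4 -0.5 -0.4]
-0.012594449193831708 [-2.   4.4 33.5] [ 7.5 -0.5 -0.4]
0 [-2.   4.2 30. ] [ 6.8 -0.5 -0.4]
-0.02 [-2.   4.4 35.5] [ 7.9 -0.5 -0.4]
[ 65.37867865  19.26990719 -62.73134471 101.62573806  25.35991516
  69.23211122 -87.4083829 ]
```

```bash
python3 -m creep '[{"wx":1.4,"wy":0,"wz":0,"tx":0,"ty":1,"tz":7,"gripper":-1},{"wx":2.9,"wy":0,"wz":0,"tx":0,"ty":1.9,"tz":14,"gripper":-1},{"wx":4.3,"wy":0,"wz":0,"tx":0,"ty":2.6,"tz":21,"gripper":-1},{"wx":5.7,"wy":0,"wz":0,"tx":0,"ty":3,"tz":27,"gripper":-1},{"wx":6.5,"wy":0,"wz":0,"tx":0,"ty":3,"tz":31,"gripper":-1}]'
python3 s.py
```

```text
time_s: 7.12
tool_pos: [0.5424, -0.1884, 0.1184]
tool_rot: [179.7, -0.6, 7.3]
force: [-7.4, 5.1, 32.0]
grip_width: 0.0006
grasp_force: 16.3
angle -0.002328304044283025 rad 270.613778939178 vs 270.6; tool tilt 0.005331876759666409 force [ -6.39644696  -5.81048202 -32.05208057]
-0.002328304044283025 [-2.1  0.  -0. ] [ 0.4 -0.6 -0.5]
-0.12732830404428302 [-2.4  3.1 33.6] [ 7.6 -0.6 -0.4]
0 [-2.1 -0.1 -0.6] [ 0.3 -0.6 -0.5]
-0.02 [-2.2  0.7  4.7] [ 1.5 -0.6 -0.5]
[ 67.25029034  24.5952587  -61.91012543 100.50415203  23.42133274
  68.40001968 -83.82368068]
```

The lever is on its stop: the force jumped to 32 N at angle 0. I'll hold briefly, then lift straight off.

```bash
python3 -m creep '[{"wx":0,"wy":0,"wz":0,"tx":0,"ty":0,"tz":-0.5,"gripper":-1},{"wx":0,"wy":0,"wz":0,"tx":0,"ty":0,"tz":-0.5,"gripper":-1},{"wx":0,"wy":0,"wz":0,"tx":0,"ty":0,"tz":-0.5,"gripper":-1}]'
python3 -m creep '[{"wx":0,"wy":0,"wz":0,"tx":0,"ty":0,"tz":-4,"gripper":-1},{"wx":0,"wy":0,"wz":0,"tx":0,"ty":0,"tz":-9,"gripper":-1},{"wx":0,"wy":0,"wz":0,"tx":0,"ty":0,"tz":-20,"gripper":-1},{"wx":0,"wy":0,"wz":0,"tx":0,"ty":0,"tz":-45,"gripper":-1},{"wx":0,"wy":0,"wz":0,"tx":0,"ty":0,"tz":-80,"gripper":-1}]'
python3 -m creep '[{"wx":0,"wy":0,"wz":0,"tx":0,"ty":0,"tz":-30,"gripper":-1},{"wx":0,"wy":0,"wz":0,"tx":0,"ty":0,"tz":-60,"gripper":-1},{"wx":0,"wy":0,"wz":0,"tx":0,"ty":0,"tz":-60,"gripper":-1},{"wx":0,"wy":0,"wz":0,"tx":0,"ty":0,"tz":-60,"gripper":-1}]'
python3 - <<'E'
from h import *
print(rel(*pose(0,264,52))[0],pose(0,303,22)[0],pose(0,264,52)[0])
for cam in('wrist','scene'):
    p,d=save(cam,cam+'3')
    for q in('grip_end','release_top'): print(cam,q,[(np.round(x['point'],3).tolist(),round(x['confidence'],2)) for x in nets.place_of(q,cam)[:2]])
s=cv2.imread('pics/scene3.png')[40:290,180:430]
cv2.imwrite('pics/end.png',np.hstack([cv2.resize(s,(500,500)),cv2.resize(cv2.imread('pics/wrist3.png')[:260,150:450],(300,500))]))
E
```

```text
time_s: 7.37
tool_pos: [0.5422, -0.1882, 0.1193]
tool_rot: [179.6, -0.5, 7.4]
force: [-2.4, 3.0, 9.6]
grip_width: 0.0006
grasp_force: 4.8
time_s: 7.78
tool_pos: [0.5385, -0.1895, 0.1968]
tool_rot: [179.6, -0.2, 7.3]
force: [-0.2, -0.1, 0.5]
grip_width: 0.0007
grasp_force: 0.0
time_s: 8.12
tool_pos: [0.541, -0.1893, 0.2602]
tool_rot: [179.3, -0.6, 7.3]
force: [-0.3, -0.3, -0.8]
grip_width: 0.0004
grasp_force: 0.0
[ -2.1  -5.5 133.1] [ 0.54512182 -0.2241966   0.097     ] [ 0.53982891 -0.18555743  0.127     ]
wrist grip_end [([0.547, -0.222, 0.097], 0.93)]
wrist release_top []
scene grip_end [([0.545, -0.224, 0.102], 0.6)]
scene release_top [([0.541, -0.185, 0.124], 0.73), ([0.548, -0.222, 0.099], 0.71)]
```

View pics/end.png

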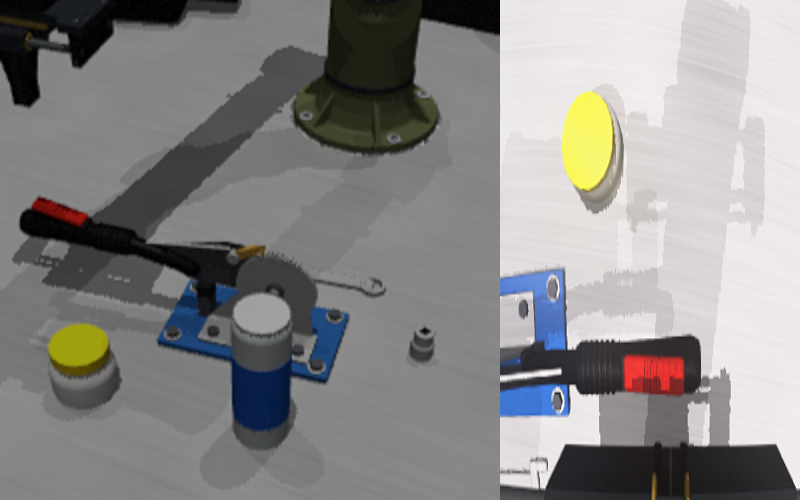

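The left view shows the lever level and the red release standing up again at about (60,210), with the loose things where they were. The measured grip end (0.546, −0.223, 0.097–0.102) matches the fully-down position. The arm is clear, so I'm handing in.

```bash
python3 -c "
from cell import env; print(env.sign_off())"
```

```text
the job is handed in; nothing more can be done
None
```

The hand-brake is let off and the job is handed in: the lever is down on its stop, the red release has sprung back, the arm is clear, and the loose things look undisturbed; sign-off returned no verdict.

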